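Click-test the push lamps, set the faulty one aside, lock the rack

ROBOT

A 6-joint arm with a two-finger parallel gripper is mounted at the origin on the work surface. World frame = base frame: x ahead of the robot, y to its left, z up, the work surface at z = 0. Lengths are in m, angles in degrees, forces in N, time in s.
With the tool pointing down it reaches from about 0.25 to 0.725 m from the base axis. Payload 9.7 kg.
Tool frame: the origin (TCP) lies at the very end of the fingers, on their centre line; the grasp point (between the pads) lies tcp_to_grasp behind it (tcp_to_grasp is the distance from the TCP to the grasp point, in m); z points along the fingers, y is the direction in which the jaws open and shut (so a half turn about z gives the same grasp; the last joint's range is limited). The gripper opens to 85 mm and grips with 20 to 120 N. Pads are 22 mm wide; open, the fingers measure 114 mm over their backs; the gripper's body (76 mm by 85 mm) begins 54 mm behind the grasp point. The pads swing forward as they close: fully open they stand 13 mm farther back than shut.
Start: joints at [71.505, 4.979, 10.078, 95.1, 0, 90], TCP at [0.174, 0.522, 0.231] pointing down, gripper open.
Joint ranges: [-179.16, 179.16], [-48.56, 103.87], [-65.8, 70.77], [-126.05, 130.52], [-82.76, 87.17], [-180, 180]. Speed limits (degrees/s): [127.2, 127.2, 147.25, 180, 180, 180].

INTERFACE

Orientations are given as [roll, pitch, yaw] about the fixed x, y, z axes, in that order (R = Rz(yaw) Ry(pitch) Rx(roll)).
In Python, from workcell import * gives the robot as it stands. The module is installed in compiled form; this text tells all that it offers.
- The arm moves only by the shell command python3 -m pendant 'ROWS' [FORCE]. ROWS is JSON, a list of rows, each a list of 3 entries, a list of its own where there are three numbers: the opening in per cent of the stroke, from 0 (shut) to 100 (fully open), then the shift along the world's x, y, z in mm, then the turn, a rotation vector about the world's x, y, z in degrees. A call has 1 to 20 rows; each row is the pose to reach, as a shift and turn from the pose measured when the call began; what a row does not reach only later rows make up. A row lasts 1/8 s, in which the tool goes at most 62.5 mm and 10.7 degrees, less where a joint would pass 70% of its speed; a pose out of reach is approached as far as the arm can. A call with a gripper value outside its range is refused whole. The fingers move at their own pace and stop on an object; FORCE is the grip in N (left out, the last holds). Time passes only in rows, so rows that repeat a pose let the fingers close. It gives the time, the measured TCP pose, the force and the opening at its end, in the units of the state.
- get_obs(): the state, without advancing time (a new reading comes with each control period).
- camera(name): name is "scene" or "side" or "wrist"; returns a dict with "img" (384x512x3 uint8, red, green, blue), "fx", "fy", "cx", "cy" (pixels), "cam_to_world" (4x4, takes a point from camera to world coordinates); the wrist camera has in their place "T_tool_cam" (4x4, takes a point from camera to tool coordinates, whose origin is the TCP and whose axes are the flange's). Camera axes: x right, y down, z forward; pixel columns grow to the right and rows downward; lengths in m; the calibration is good to about 2 mm. A picture is of the moment at which its call begins: read the wrist's pose just before it. There is no depth.
- job_done(): hands the job in, once; it reports no verdict.
Trained networks look in a picture, given as the dict that the camera call returned (one of the last four; its "shot" number tells which), for a name from the list of things; names that differ only in an ending like _2 or _b are one class to them, and where a whole thing is asked for, a point or a joint stands for the part that bears it (a point fixed in the world has none). Each returns a list of dicts, best first, with "confidence" (0 to 1); they miss things now and then, are a little off and sometimes report something else, mostly with a low value. They report only what shows in the picture. A call takes as long as a camera call. They do not tell look-alikes from the thing itself.
- regions_of(picture, label): "region" (384x512 bool, what is visible of it).
- pinpoint(picture, label): "position" ([x, y, z] in m, in world coordinates, good to about 4 mm: a listed point, or the origin of a listed thing).
The state is a dict: "time": time; "q": joint angles; "qd": joint speeds; "joint_efforts": joint torques, N m; "ee_pos": TCP position; "tcp_rot": TCP orientation; "wrist_force": force on the tool from outside, world axes, zero at the start; "torque": the same for the moment, N m; "opening": finger opening in m.
Only numpy, scipy, OpenCV 4.12 (cv2) and the standard library are available. Lean on these libraries where they do the work, as an engineer would, in place of code of your own. Each camera call takes 0.05 s, during which the arm holds its last target. There are 200 camera calls.

TASK

Click the push button of each of the three lamps in the sloping rack all the way in: two stay in when let go, and those lamps stay where they are in the rack with their buttons in. Take the lamp whose button springs back and set it down gently (not dropped), flat and lens up, on the floor of the empty black reject crate; then turn the rack's cam handle a quarter turn to its stop, so that the end plate is drawn tight, and let go. Leave the other things on the bench alone.

Things in the scene. Friction and masses are not known exactly. Their poses are not given: they have to be found in the camera images.
- lamp_a_center (a point): one of three identical loose battery lamps: black box 130 long (own x) x 52 wide (own y) x 40 mm high (own z), 0.2 to 0.4 kg, a steel-rimmed round lens (50 mm across, 8 mm high) on top at own x = +32 mm, a round push button on top at own x = -35 mm. All three stand side by side, about 100 mm apart, on the sloping deck, lens uphill; the order varies. This point is the box's centre, 20 mm above its underside; z is the normal of its top
- button_a (a joint): travel in m of the grey push button of lamp a (cap 26 mm across, its flat top 14 mm proud of the lamp's top when out, 4 mm when fully pressed): 0 out, 0.010 fully in. It moves along the lamp's own -z and takes 1 to 5 N; at its stop it is rigid. All start at 0. A sound button stays fully in when let go; the faulty one springs back out to about 0.003 when let go (never quite to 0 once it has been clicked)
- button_a_top (a point): middle of the flat top of lamp a's push button; moves with it, z along the lamp's z
- lamp_b_center (a point): another such lamp, same size and shape: its box's centre, axes as for lamp_a_center
- button_b (a joint): travel in m of the push button of lamp b, as button_a
- button_b_top (a point): middle of the flat top of lamp b's push button; moves with it, z along the lamp's z
- lamp_c_center (a point): another such lamp, same size and shape: its box's centre, axes as for lamp_a_center
- button_c (a joint): travel in m of the push button of lamp c, as button_a
- button_c_top (a point): middle of the flat top of lamp c's push button; moves with it, z along the lamp's z
- rack: fixed aluminium and steel test rack; origin on the bench under the middle of its deck, x uphill and away from the robot, y to its left. Deck 170 x 290 mm slopes 30 degrees, facing the robot and up; its surface is 75 mm above the bench at the middle. A lip 14 mm high holds the lamps' lower ends. The cam lock is on its +y end
- rail_mid (a point): middle of the underside of the rack's fixed rail, a bar 20 x 16 mm running 308 mm along the rack's y above the lamps, 266 mm over the bench: it keeps a vertical tool out, so lamps are reached from the robot's side with the tool square to the deck (tilted 30 degrees) and drawn off square to the deck
- cam (a joint): angle in rad of the cam handle of the rack's lock: near 0 (up to 0.2) open, 1.571 locked at its stop; grows anticlockwise seen from above. Stays where it is left; needs 0.12 N m (about 2 N at the handle's middle)
- cam_axis (a point): on the vertical axis of the cam, at mid-height of the handle (71 mm over the bench)
- cam_handle (a point): on the cam's handle, 65 mm from the axis, at mid-height. The handle is a black upright bar 12 mm thick, 30 mm high, reaching from the axis to 90 mm out; it points along the rack's +y when open and along the rack's -x (towards the robot) when locked; below it is a steel disc whose top is 54 mm over the bench
- end_plate (a joint): travel in m of the aluminium end plate beside the rack's +y end: 0 with a 12 mm gap, 0.012 drawn tight to the end wall. It is moved by the cam, in proportion to its angle
- crate: fixed empty low black reject crate, open on top, 240 (x) x 200 (y) x 60 mm high, walls 5 mm; origin under its centre
- crate_floor (a point): centre of the crate's inner floor, 5 mm above the bench, axes as the crate
- tape_roll: bystander: cardboard roll 80 mm across, 30 mm high, origin under its centre
- battery: bystander: grey battery block 40 x 75 x 24 mm, brass contact on top, origin under its centre
- carton: bystander: cardboard carton 100 x 120 x 70 mm, origin under its centre
- bezel: bystander: spare steel lens rim 90 mm across, 20 mm high, origin under its centre
- cleaner: bystander: white bottle 60 mm across, 150 mm high, origin under its centre
- driver: bystander: screwdriver 190 mm long, lying along its x, origin under it
Things that resemble listed ones, but are neither listed nor needed, are in the scene too. What is shaped like the part that bears lamp_c_center but blue or turquoise is not meant.

How it is judged:
By the outcome, as a careful person would: the job done as asked, in the order asked, and still so for the second after the job is handed in, with the robot touching nothing.
It also fails if it takes over 67 s, if anything falls off the work surface, if the arm or the gripper's body presses on something with over 40 N, if the wrist force passes 120 N, or if a joint passes its speed limit or range.

## Working session

There is one attempt and no reset: what is moved stays moved. The work goes in short steps, Python scripts to look and compute and a shell command to move; the robot and the scene stay as the last step left them, time stands still between calls to the robot, and variables do not carry over. Pictures are saved under pics/ and viewed, about 8 in all and at most 12, crops included, and the job is handed in when it is done.

```bash
mkdir -p pics; cat > h.py <<'E'
from workcell import *
import numpy as np, cv2
from scipy.spatial.transform import Rotation as R
def save(p,n): cv2.imwrite('pics/'+n+'.png',p['img'][:,:,::-1])
E
python3 - <<'E'
from h import *
o=get_obs(); print(o)
try: print(tcp_to_grasp)
except Exception as e: print(e)
a=camera("scene"); b=camera("side")
cv2.imwrite('pics/s1.png',np.vstack([a['img'],b['img']])[:,:,::-1][:, :]) 
im=cv2.resize(np.hstack([a['img'],b['img']]),(800,300)); 
save(a,'scene');save(b,'side')
for p in(a,b):
  for l in ['lamp_a_center','button_a_top','rack','rail_mid','cam_axis','cam_handle','crate_floor','crate','carton','cleaner','tape_roll','battery','bezel','driver']:
    print(l,[(np.round(d['position'],3).tolist(),round(d['confidence'],2)) for d in pinpoint(p,l)])
E
```

```text
{'time': 0.0, 'q': array([ 7.15076864e+01,  5.01032371e+00,  1.00304134e+01,  9.50992728e+01,
       -7.62047660e-04,  8.99997948e+01]), 'qd': array([-0.02460361, -0.04111555,  0.00192054, -0.03417962, -0.06355992,
        0.00937538]), 'joint_efforts': array([ 6.94660703e-04, -5.20381629e+01,  4.64807618e+01,  1.61130319e-02,
        1.96586342e-05,  2.40361391e-05]), 'ee_pos': array([0.17437101, 0.5213605 , 0.23055433]), 'tcp_rot': array([-1.79920817e+02,  7.61763373e-04,  1.61507893e+02]), 'wrist_force': array([-0.3686227 , -0.37117697,  0.03589189]), 'torque': array([ 0.03288815, -0.0349196 ,  0.00326516]), 'opening': 0.08533687218901172}
0.0187
lamp_a_center [([0.6, 0.126, 0.09], 0.75)]
button_a_top [([0.394, 0.067, 0.001], 0.4), ([0.558, 0.127, 0.103], 0.39)]
rack [([0.611, 0.029, -0.001], 0.86), ([0.776, 0.167, 0.005], 0.73)]
rail_mid [([0.6, 0.032, 0.264], 0.94)]
cam_axis [([0.602, 0.234, 0.073], 0.86)]
cam_handle [([0.593, 0.296, 0.074], 0.63)]
crate_floor [([0.545, -0.346, 0.004], 0.75)]
crate [([0.548, -0.351, -0.0], 0.89)]
carton [([0.601, 0.128, 0.093], 0.34)]
cleaner []
[... 218 characters left out ...]
, 0.027, 0.09], 0.51)]
button_a_top [([0.552, 0.13, 0.101], 0.42)]
rack [([0.612, 0.028, 0.002], 0.74), ([0.6, 0.126, 0.09], 0.52)]
rail_mid [([0.595, 0.301, 0.078], 0.74)]
cam_axis [([0.598, 0.23, 0.071], 0.55), ([0.597, 0.028, 0.092], 0.18)]
cam_handle [([0.593, 0.303, 0.075], 0.81), ([0.6, 0.231, 0.071], 0.37)]
crate_floor [([0.599, 0.229, 0.07], 0.43)]
crate [([0.548, -0.352, 0.003], 0.57)]
carton [([0.595, -0.073, 0.092], 0.7), ([0.796, -0.017, 0.002], 0.59)]
cleaner [([0.775, 0.167, -0.002], 0.59), ([0.549, 0.128, 0.102], 0.58)]
tape_roll [([0.395, -0.067, -0.007], 0.75)]
battery [([0.392, 0.08, -0.004], 0.6)]
bezel [([0.767, -0.208, -0.002], 0.49)]
driver [([0.395, 0.457, -0.0], 0.9)]
```

View pics/scene.png

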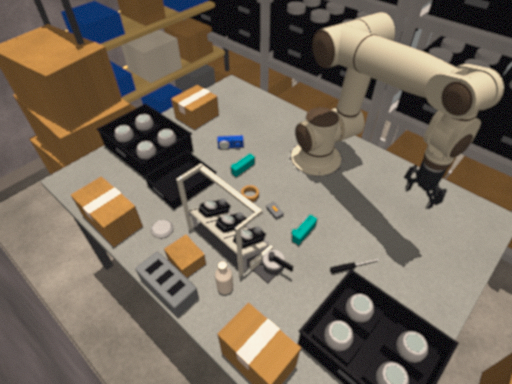

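View pics/side.png

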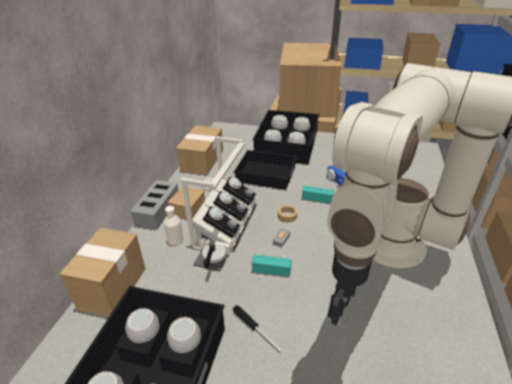

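```bash
cat >> h.py <<'E'
def tgt(yaw,tilt=30):  # tool square to deck, jaws along rack y
    Z=R.from_euler('z',yaw,degrees=True); t=np.radians(tilt)
    z=Z.apply([np.sin(t),0,-np.cos(t)]); y=Z.apply([0,1,0]); return R.from_matrix(np.c_[np.cross(y,z),y,z])
def go(p,rot,say=''):
    o=get_obs(); r=R.from_euler('xyz',o['tcp_rot'],degrees=True)
    print(say,'shift',np.round((np.array(p)-o['ee_pos'])*1e3,1),'turn',np.round((rot*r.inv()).as_rotvec(degrees=True),2))
E
python3 - <<'E'
from h import *
go([0.5,0.03,0.26],tgt(-2))
E
```

```text
shift [ 325.5 -491.6   28.7] turn [ -5.36 -29.62  16.12]
```

```bash
python3 -m pendant '[[0,[325,-491,29],[-5.4,-29.6,16.1]],[0,[325,-491,29],[-5.4,-29.6,16.1]],[0,[325,-491,29],[-5.4,-29.6,16.1]],[0,[325,-491,29],[-5.4,-29.6,16.1]],[0,[325,-491,29],[-5.4,-29.6,16.1]],[0,[325,-491,29],[-5.4,-29.6,16.1]],[0,[325,-491,29],[-5.4,-29.6,16.1]],[0,[325,-491,29],[-5.4,-29.6,16.1]],[0,[325,-491,29],[-5.4,-29.6,16.1]],[0,[325,-491,29],[-5.4,-29.6,16.1]],[0,[325,-491,29],[-5.4,-29.6,16.1]],[0,[325,-491,29],[-5.4,-29.6,16.1]],[0,[325,-491,29],[-5.4,-29.6,16.1]],[0,[325,-491,29],[-5.4,-29.6,16.1]]]'
cat >> h.py <<'E'
def wrist(n=None):
    o=get_obs(); p=camera("wrist"); T=np.eye(4); T[:3,:3]=R.from_euler('xyz',o['tcp_rot'],degrees=True).as_matrix(); T[:3,3]=o['ee_pos']
    p['W']=T@np.array(p['T_tool_cam'])
    if n: save(p,n)
    return p
def find(p,*ls):
    for l in ls: print(l,[(np.round(d['position'],4).tolist(),round(d['confidence'],2)) for d in pinpoint(p,l)])
E
python3 - <<'E'
from h import *
p=wrist('w1'); o=get_obs(); print(o['ee_pos'],o['tcp_rot'],o['wrist_force'],o['opening'],o['q'])
print(np.round(p['T_tool_cam'],3),p['fx'])
find(p,'lamp_a_center','button_a_top','rack','rail_mid','cam_axis','cam_handle')
E
```

```text
time: 3.25
ee_pos: [0.4992, 0.0315, 0.2604]
tcp_rot: [-180.0, 30.0, 178.1]
wrist_force: [0.0, 0.4, 0.7]
opening: -0.0004
[0.49928303 0.03138882 0.26040899] [-179.95544379   30.00211696  178.07852318] [-0.69605494 -0.5350268   0.13208035] 3.194406103714308e-05 [  5.82224035 -31.60916942 -22.84786216  68.99118753  -3.9075059
   6.71666661]
[[-0.    -0.948 -0.319  0.082]
 [ 1.     0.    -0.001 -0.001]
 [ 0.001 -0.319  0.948 -0.142]
 [ 0.     0.     0.     1.   ]] 287.94623383835483
lamp_a_center [([0.6018, 0.1301, 0.0917], 0.9), ([0.5992, 0.023, 0.2634], 0.57)]
button_a_top [([0.556, 0.13, 0.1034], 0.92), ([0.5909, 0.2978, 0.0702], 0.41)]
rack [([0.5561, 0.1302, 0.1], 0.19)]
rail_mid [([0.5975, 0.0273, 0.2639], 0.72)]
cam_axis [([0.602, 0.2348, 0.0659], 0.7)]
cam_handle [([0.592, 0.2978, 0.0723], 0.81)]
```

View pics/w1.png

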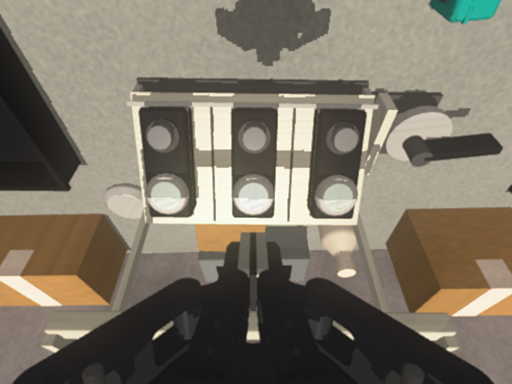

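```bash
cat >> h.py <<'E'
def hit(p,uv,p0,n):
    d=np.array([(uv[0]-p['cx'])/p['fx'],(uv[1]-p['cy'])/p['fy'],1]); d=p['W'][:3,:3]@d; c=p['W'][:3,3]
    return c+d*(np.dot(np.array(p0)-c,n)/np.dot(d,n))
E
python3 - <<'E'
from h import *
p=wrist(); g=cv2.cvtColor(p['img'],cv2.COLOR_RGB2GRAY)
Z=R.from_euler('z',-2,degrees=True); n=Z.apply([-.5,0,.866]); u=Z.apply([.866,0,.5])
im=cv2.resize(p['img'][70:240,120:470],None,fx=2.2,fy=2.2,interpolation=cv2.INTER_CUBIC); cv2.imwrite('pics/w1c.png',im[:,:,::-1])
mid=np.array([.609,.028,.075])
for name,pts,h in(('button',[(162,137),(254,137.5),(345,138)],.054),('lens',[(167,191),(253,191),(337,193)],.046)):
  for uv in pts: print(name,hit(p,uv,mid+h*n,n).round(4))
for k in range(3):pass
for l in('lamp_b_center','button_b_top'):
  for d in regions_of(p,l):
    v,uu=np.nonzero(d['region']); print(l,round(d['confidence'],2),uu.min(),uu.max(),v.min(),v.max(),uu.mean().round(1),v.mean().round(1))
a=camera('scene');b=camera('side');find(a,'lamp_b_center','button_b_top','rack');find(b,'button_b_top','lamp_c_center','rack')
E
```

```text
button [ 0.545  -0.0674  0.1024]
button [0.5488 0.0291 0.1026]
button [0.5526 0.1245 0.1029]
lens [ 0.6032 -0.0724  0.1268]
lens [0.6066 0.026  0.1268]
lens [0.612  0.1222 0.128 ]
lamp_b_center 0.88 231 278 107 217 254.2 161.0
lamp_b_center 0.35 331 357 127 151 344.4 138.6
button_b_top 0.7 308 367 108 218 335.9 161.5
button_b_top 0.55 231 278 107 217 253.9 160.8
lamp_b_center [([0.5986, 0.0327, 0.0878], 0.82)]
button_b_top [([0.5514, 0.0323, 0.1051], 0.42)]
rack [([0.6142, 0.0271, 0.0004], 0.93), ([0.6047, 0.1289, 0.0903], 0.66)]
button_b_top [([0.548, 0.0329, 0.1039], 0.53), ([0.5956, 0.0282, 0.2659], 0.19), ([0.3934, -0.0715, -0.0071], 0.17)]
lamp_c_center [([0.5949, -0.0721, 0.0882], 0.97), ([0.4004, 0.2293, 0.0272], 0.97), ([0.2937, -0.206, 0.0238], 0.84), ([0.2132, -0.3692, 0.0295], 0.79), ([0.5497, 0.0322, 0.1018], 0.46), ([0.3927, 0.4564, 0.0016], 0.45)]
rack [([0.6135, 0.0283, 0.0045], 0.94), ([0.3901, 0.4532, 0.0004], 0.65), ([0.5477, -0.0656, 0.096], 0.37)]
```

View pics/w1c.png

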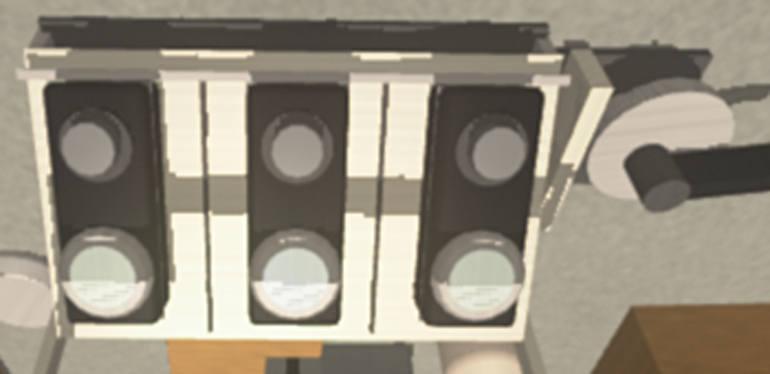

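```bash
python3 - <<'E'
from h import *
n=R.from_euler('z',-2,degrees=True).apply([-.5,0,.866]);print(n*10)
go(np.array([.549,.031,.102])+.012*n,tgt(-2))
E
```

```text
[-4.99695414  0.17449748  8.66      ]
 shift [  43.5    0.6 -147.9] turn [ 0.04 -0.01  0.03]
```

```bash
python3 -m pendant '[[0,[21,0,-75],[0,0,0]],[0,[43.5,0.5,-148],[0,0,0]],[0,[43.5,0.5,-148],[0,0,0]],[0,[43.5,0.5,-148],[0,0,0]],[0,[43.5,0.5,-148],[0,0,0]]]'
python3 -m pendant '[[0,[3,0,-5.2],[0,0,0]],[0,[6,-0.2,-10.4],[0,0,0]],[0,[7,-0.2,-12.1],[0,0,0]],[0,[8,-0.3,-13.9],[0,0,0]],[0,[8,-0.3,-13.9],[0,0,0]]]'
```

```text
time: 4.78
ee_pos: [0.5435, 0.0311, 0.1142]
tcp_rot: [-180.0, 30.1, 178.0]
wrist_force: [-0.3, -0.8, 1.0]
opening: -0.0001
time: 5.4
ee_pos: [0.5516, 0.0308, 0.1003]
tcp_rot: [-180.0, 30.1, 178.0]
wrist_force: [-0.2, 0.3, -0.3]
opening: 0.0001
```

```bash
for i in 1 2; do python3 -m pendant '[[0,[1,0,-1.7],[0,0,0]],[0,[2,-0.1,-3.4],[0,0,0]],[0,[2,-0.1,-3.4],[0,0,0]]]'; done
```

```text
time: 5.78
ee_pos: [0.5536, 0.0307, 0.0968]
tcp_rot: [-180.0, 30.1, 178.0]
wrist_force: [-0.9, 0.3, 1.3]
opening: -0.0002
time: 6.15
ee_pos: [0.5556, 0.0306, 0.0934]
tcp_rot: [-180.0, 30.1, 178.0]
wrist_force: [-1.9, -1.4, 4.0]
opening: 0.0002
```

```bash
python3 -m pendant '[[0,[1,0,-1.7],[0,0,0]],[0,[1,0,-1.7],[0,0,0]]]';python3 -m pendant '[[0,[1,0,-1.7],[0,0,0]],[0,[1,0,-1.7],[0,0,0]]]'
```

```text
time: 6.4
ee_pos: [0.556, 0.0306, 0.0932]
tcp_rot: [-180.0, 30.1, 178.0]
wrist_force: [-27.7, -0.7, 25.1]
opening: -0.0001
time: 6.65
ee_pos: [0.556, 0.0306, 0.0932]
tcp_rot: [-180.0, 30.0, 178.0]
wrist_force: [-34.1, -0.0, 27.2]
opening: 0.0003
```

```bash
for i in 1 2 3; do python3 -m pendant '[[0,[-1.2,0,2],[0,0,0]],[0,[-1.2,0,2],[0,0,0]],[0,[-1.2,0,2],[0,0,0]]]'; done
```

```text
time: 7.02
ee_pos: [0.555, 0.0307, 0.0952]
tcp_rot: [-180.0, 30.1, 178.0]
wrist_force: [-2.7, -0.2, 3.3]
opening: -0.0001
time: 7.4
ee_pos: [0.5539, 0.0307, 0.0972]
tcp_rot: [-180.0, 30.1, 178.0]
wrist_force: [-2.4, 0.2, 1.7]
opening: 0.0001
time: 7.78
ee_pos: [0.5526, 0.0307, 0.099]
tcp_rot: [-180.0, 30.1, 178.0]
wrist_force: [0.3, -0.6, -0.2]
opening: 0.0003
```

```bash
python3 -m pendant '[[0,[-10,0.3,17.3],[0,0,0]],[0,[-8,50,18],[0,0,0]],[0,[-6,98.3,18],[0,0,0]],[0,[-1.8,98.3,8.7],[0,0,0]],[0,[-1.8,98.3,8.7],[0,0,0]],[0,[2.7,98.2,0.9],[0,0,0]],[0,[4.7,98.1,-2.6],[0,0,0]],[0,[4.7,98.1,-2.6],[0,0,0]]]'
python3 -m pendant '[[0,[0.7,0,-1.3],[0,0,0]],[0,[1,0,-1.7],[0,0,0]],[0,[1,0,-1.7],[0,0,0]]]'
```

```text
time: 8.78
ee_pos: [0.5574, 0.128, 0.0961]
tcp_rot: [-179.9, 30.0, 177.9]
wrist_force: [0.4, 0.2, -0.4]
opening: 0.0
time: 9.15
ee_pos: [0.5583, 0.1279, 0.0944]
tcp_rot: [-179.9, 30.0, 177.9]
wrist_force: [-1.2, 0.1, 3.5]
opening: -0.0
```

```bash
for i in 1 2 3; do python3 -m pendant '[[0,[0.7,0,-1.2],[0,0,0]],[0,[1,0,-1.7],[0,0,0]],[0,[1,0,-1.7],[0,0,0]]]'; done
```

```text
time: 9.52
ee_pos: [0.5593, 0.1278, 0.0928]
tcp_rot: [-179.9, 30.0, 177.9]
wrist_force: [-4.2, -0.1, 4.1]
opening: -0.0005
time: 9.9
ee_pos: [0.5596, 0.1279, 0.0926]
tcp_rot: [-179.9, 30.0, 178.0]
wrist_force: [-27.5, -2.0, 22.2]
opening: -0.0002
time: 10.28
ee_pos: [0.5597, 0.1279, 0.0926]
tcp_rot: [-179.9, 30.0, 178.0]
wrist_force: [-32.2, -3.7, 26.9]
opening: -0.0003
```

```bash
for i in 1 2; do python3 -m pendant '[[0,[-1.2,0,2],[0,0,0]],[0,[-1.2,0,2],[0,0,0]],[0,[-1.2,0,2],[0,0,0]]]'; done
```

```text
time: 10.65
ee_pos: [0.5584, 0.1279, 0.0941]
tcp_rot: [-179.9, 30.0, 178.0]
wrist_force: [-0.3, -0.4, 0.6]
opening: -0.0
time: 11.02
ee_pos: [0.5573, 0.1278, 0.096]
tcp_rot: [-179.9, 30.0, 178.0]
wrist_force: [-0.9, -0.2, 1.2]
opening: 0.0004
```

```bash
python3 -m pendant '[[0,[-10,0,17.3],[0,0,0]],[0,[-13,-55,24],[0,0,0]],[0,[-15,-110,24],[0,0,0]],[0,[-16,-165,24],[0,0,0]],[0,[-17,-196,20],[0,0,0]],[0,[-13,-196,12],[0,0,0]],[0,[-9.5,-196,6],[0,0,0]],[0,[-7,-196,1.2],[0,0,0]],[0,[-7,-196,1.2],[0,0,0]]]'
for i in 1 2 3; do python3 -m pendant '[[0,[0.7,0,-1.3],[0,0,0]],[0,[1,0,-1.7],[0,0,0]],[0,[1,0,-1.7],[0,0,0]]]'; done
```

```text
time: 12.15
ee_pos: [0.5503, -0.0671, 0.0967]
tcp_rot: [-179.9, 29.9, 178.1]
wrist_force: [-0.4, -0.5, -0.1]
opening: -0.0005
time: 12.52
ee_pos: [0.5514, -0.0668, 0.0951]
tcp_rot: [-180.0, 29.9, 178.1]
wrist_force: [-2.0, -0.1, 1.5]
opening: 0.0002
time: 12.9
ee_pos: [0.5522, -0.0668, 0.0939]
tcp_rot: [-180.0, 29.9, 178.1]
wrist_force: [-10.5, 0.0, 9.6]
opening: -0.0
time: 13.28
ee_pos: [0.5524, -0.0668, 0.0938]
tcp_rot: [-180.0, 29.9, 178.1]
wrist_force: [-28.7, 1.5, 24.7]
opening: 0.0001
```

Back off, checking the force, then retreat to look.

```bash
for i in 1 2; do python3 -m pendant '[[0,[-1.2,0,2],[0,0,0]],[0,[-1.2,0,2],[0,0,0]],[0,[-1.2,0,2],[0,0,0]]]'; done
python3 -m pendant '[[0,[-15,0,25],[0,0,0]],[0,[-30,50,60],[0,0,0]],[0,[-40,98,90],[0,0,0]],[0,[-40,98,90],[0,0,0]],[0,[-40,98,90],[0,0,0]]]'
python3 - <<'E'
from h import *
p=wrist()
im=cv2.resize(p['img'][90:340,60:450],None,fx=2,fy=2,interpolation=cv2.INTER_CUBIC); cv2.imwrite('pics/w2.png',im[:,:,::-1])
find(p,'button_a_top','lamp_a_center')
E
```

```text
time: 13.65
ee_pos: [0.5512, -0.0667, 0.0953]
tcp_rot: [-180.0, 29.9, 178.1]
wrist_force: [0.1, -0.2, -0.4]
opening: 0.0001
time: 14.02
ee_pos: [0.55, -0.0667, 0.0973]
tcp_rot: [-180.0, 29.9, 178.1]
wrist_force: [0.7, -0.0, 0.4]
opening: 0.0002
time: 14.65
ee_pos: [0.5099, 0.0313, 0.1867]
tcp_rot: [-180.0, 29.9, 178.1]
wrist_force: [0.8, -0.7, -0.7]
opening: -0.0002
button_a_top [([0.5612, 0.1287, 0.0942], 0.81), ([0.6006, 0.2344, 0.0714], 0.23)]
lamp_a_center [([0.5999, 0.1292, 0.0923], 0.58), ([0.5981, 0.0264, 0.0904], 0.18)]
```

View pics/w2.png

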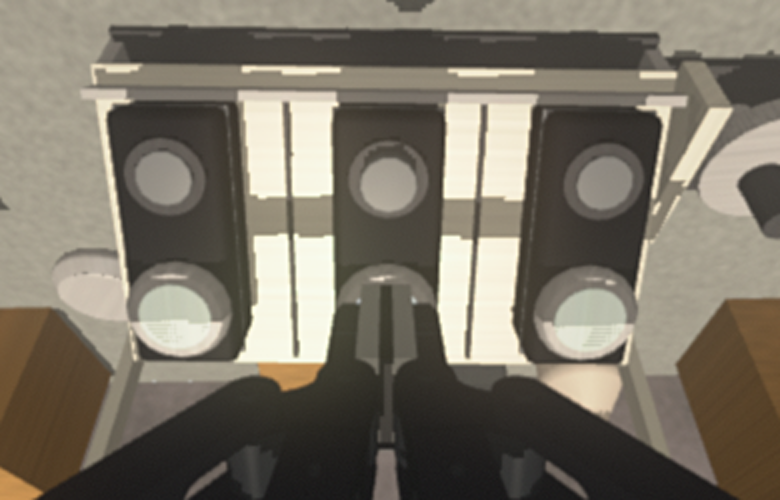

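```bash
python3 - <<'E'
from h import *
p=wrist(); Z=R.from_euler('z',-2,degrees=True); n=Z.apply([-.5,0,.866]); u=Z.apply([.866,0,.5])
C=np.array([.598,.03,.090])
for nm,x,y,h in(('topL',333,106,.02),('topR',445,106,.02),('botL',333,270,.02),('botR',443,270,.02),('btn',388,185,.031),('lensL',338,300,.028),('lensR',434,300,.028)):
    q=hit(p,(60+(x+.5)/2,90+(y+.5)/2),C+h*n,n); print(nm,q.round(4), ((q-C)@np.c_[u,Z.apply([0,1,0]),n]).round(4))
C=C+0
go(C-.016*n+.075*n,tgt(-2),'pre'); go(C-.016*n,tgt(-2),'grasp')
s=camera('scene')
for d in regions_of(s,'crate')[:3]:
    c,_=cv2.findContours(d['region'].astype('uint8'),0,2); c=max(c,key=cv2.contourArea); print(d['confidence'],cv2.approxPolyDP(c,4,True)[:,0].tolist())
E
```

```text
topL [0.5282 0.0058 0.0733] [-0.068  -0.0267  0.02  ]
topR [0.5299 0.0544 0.0733] [-0.068  0.022  0.02 ]
botL [0.596  0.0012 0.1125] [ 0.0104 -0.0289  0.02  ]
botR [0.5978 0.0536 0.1125] [0.0103 0.0236 0.02  ]
btn [0.5517 0.0289 0.0991] [-0.0355 -0.0028  0.031 ]
lensL [0.6022 0.0037 0.1253] [ 0.0221 -0.0262  0.028 ]
lensR [0.6037 0.0488 0.1253] [0.022 0.019 0.028]
pre shift [ 58.8   0.9 -44.9] turn [ 0.03 -0.2   0.03]
grasp shift [  96.2   -0.4 -109.8] turn [ 0.03 -0.2   0.03]
0.87 [[187, 150], [144, 176], [172, 208], [181, 203], [178, 176], [199, 164], [214, 171]]
```

```bash
python3 -m pendant '[[76,[0,0,0],[0,0,0]],[76,[29,0,-22],[0,-0.2,0]],[76,[58.8,-0.6,-44.9],[0,-0.2,0]],[76,[68,-1,-61.5],[0,-0.2,0]],[76,[78,-1.3,-78.8],[0,-0.2,0]],[76,[88,-1.6,-96],[0,-0.2,0]],[76,[88,-1.6,-96],[0,-0.2,0]]]' 40
python3 -m pendant '[[76,[4,-0.1,-7],[0,0,0]],[76,[8,-0.3,-13.8],[0,0,0]],[76,[8,-0.3,-13.8],[0,0,0]],[76,[8,-0.3,-13.8],[0,0,0]]]'
```

```text
time: 15.82
ee_pos: [0.5972, 0.0284, 0.0884]
tcp_rot: [-180.0, 29.8, 178.0]
wrist_force: [-0.3, -0.7, 0.4]
opening: 0.065
time: 16.32
ee_pos: [0.6052, 0.0281, 0.0749]
tcp_rot: [-180.0, 29.9, 178.0]
wrist_force: [0.3, 0.1, -0.9]
opening: 0.0648
```

```bash
python3 -m pendant '[[40,[0,0,0],[0,0,0]],[40,[0,0,0],[0,0,0]],[40,[0,0,0],[0,0,0]],[30,[0,0,0],[0,0,0]],[30,[0,0,0],[0,0,0]]]' 40
```

```text
time: 16.95
ee_pos: [0.6052, 0.0282, 0.0754]
tcp_rot: [-180.0, 29.9, 178.0]
wrist_force: [-4.8, 0.8, 5.0]
opening: 0.0514
```

```bash
python3 -m pendant '[[30,[-3,0.1,5.2],[0,0,0]],[30,[-9,0.3,15.6],[0,0,0]],[30,[-20,0.7,34.6],[0,0,0]],[30,[-32,1.1,55.4],[0,0,0]],[30,[-45,1.6,78],[0,0,0]],[30,[-75,1.6,110],[0,0,0]],[30,[-110,1.6,130],[0,0,0]],[30,[-110,1.6,130],[0,0,0]],[30,[-110,1.6,130],[0,0,0]]]'
python3 - <<'E'
from h import *
p=camera('scene')
a=p['img'][120:280,130:300]; b=camera('side'); q=b['img'][120:280,180:350]
cv2.imwrite('pics/l1.png',cv2.resize(np.hstack([a,q]),None,fx=2.3,fy=2.3,interpolation=cv2.INTER_CUBIC)[:,:,::-1])
go([.547,-.35,.2],tgt(-2,0))
for pp in(p,b): find(pp,'crate','crate_floor')
E
```

```text
time: 18.08
ee_pos: [0.495, 0.0298, 0.2051]
tcp_rot: [-180.0, 29.9, 178.0]
wrist_force: [0.4, -0.3, -3.4]
opening: 0.0515
 shift [  51.9 -379.8   -4.3] turn [1.100e+00 2.977e+01 2.000e-02]
crate [([0.5473, -0.3497, 0.0017], 0.83), ([0.5901, 0.2935, 0.0709], 0.73)]
crate_floor [([0.5448, -0.3454, 0.0062], 0.9)]
crate [([0.5487, -0.3494, 0.0013], 0.85), ([0.7726, 0.1671, -0.0007], 0.66)]
crate_floor [([0.5472, -0.343, 0.0036], 0.85), ([0.5535, -0.0663, 0.0894], 0.25)]
```

View pics/l1.png

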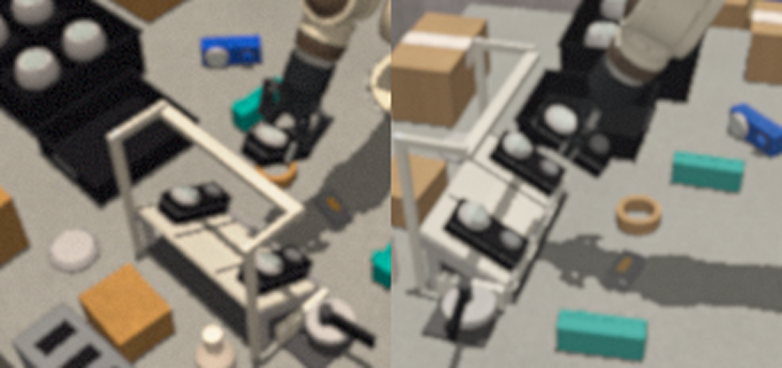

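```bash
python3 -m pendant '[[30,[0,-50,10],[0,0,0]],[30,[0,-110,10],[0,0,0]],[30,[0,-170,10],[0,0,0]],[30,[0,-230,5],[0.3,8,0]],[30,[10,-290,0],[0.7,17,0]],[30,[30,-340,0],[0.9,25,0]],[30,[52,-379,-5],[1.1,29.8,0]],[30,[52,-379,-5],[1.1,29.8,0]],[30,[52,-379,-5],[1.1,29.8,0]],[30,[52,-379,-5],[1.1,29.8,0]]]'
python3 - <<'E'
from h import *
o=get_obs();print(o['q'])
p=wrist(); find(p,'crate','crate_floor','lamp_a_center')
s=camera('scene');im=cv2.resize(s['img'][90:220,110:260],(400,347),interpolation=cv2.INTER_CUBIC)
cv2.imwrite('pics/w3.png',np.hstack([cv2.resize(p['img'],(400,300)),im[:300]])[:,:,::-1])
E
```

```text
time: 19.62
ee_pos: [0.5471, -0.3488, 0.1998]
tcp_rot: [-180.0, 0.0, 178.0]
wrist_force: [-0.5, 0.9, -3.4]
opening: 0.0518
[-3.25251567e+01  1.85259294e+01  2.23640298e+01  9.38122886e+01
  1.13950416e-02 -3.05060830e+01]
crate []
crate_floor []
lamp_a_center [([0.7991, -0.0183, 0.0018], 0.56)]
```

View pics/w3.png

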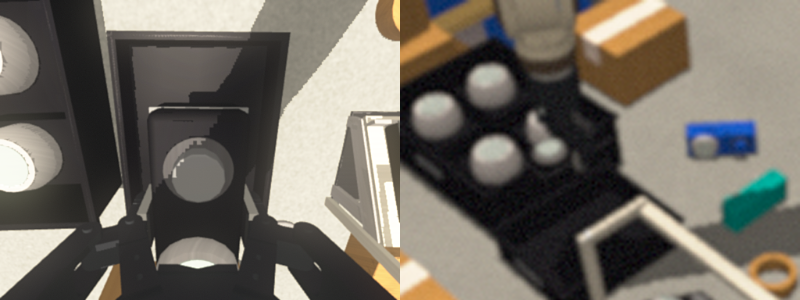

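```bash
python3 -m pendant '[[30,[0,-1,-40],[0,0,0]],[30,[0,-1,-90],[0,0,0]],[30,[0,-1,-130],[0,0,0]],[30,[0,-1,-160],[0,0,0]],[30,[0,-1,-175],[0,0,0]],[30,[0,-1,-180],[0,0,0]],[30,[0,-1,-180],[0,0,0]]]'
for i in 1 2 3; do python3 -m pendant '[[30,[0,0,-1],[0,0,0]],[30,[0,0,-2],[0,0,0]],[30,[0,0,-2.5],[0,0,0]],[30,[0,0,-2.5],[0,0,0]]]'; done
```

```text
time: 20.75
ee_pos: [0.5474, -0.35, 0.022]
tcp_rot: [-179.9, 0.2, 178.0]
wrist_force: [0.1, 0.2, -2.9]
opening: 0.0513
time: 21.25
ee_pos: [0.5474, -0.35, 0.0195]
tcp_rot: [-179.9, 0.2, 178.0]
wrist_force: [-0.4, -0.1, -3.8]
opening: 0.0513
time: 21.75
ee_pos: [0.5474, -0.35, 0.0169]
tcp_rot: [-179.9, 0.2, 178.0]
wrist_force: [0.6, -0.1, -3.1]
opening: 0.0517
time: 22.25
ee_pos: [0.5474, -0.3499, 0.0144]
tcp_rot: [-179.9, 0.1, 178.0]
wrist_force: [0.1, 0.4, -1.9]
opening: 0.0516
```

```bash
for i in 1 2 3 4; do python3 -m pendant '[[30,[0,0,-0.8],[0,0,0]],[30,[0,0,-1.5],[0,0,0]],[30,[0,0,-1.5],[0,0,0]]]' | grep -E 'ee_pos|wrist'; done
```

```text
ee_pos: [0.5473, -0.3499, 0.0128]
wrist_force: [1.0, 0.4, -3.1]
ee_pos: [0.5473, -0.3499, 0.0112]
wrist_force: [-0.0, 0.1, -2.7]
ee_pos: [0.5472, -0.3498, 0.0096]
wrist_force: [0.2, -0.0, -3.4]
ee_pos: [0.5474, -0.3499, 0.0088]
wrist_force: [-0.5, 1.6, 5.0]
```

Contact at the expected height (z≈0.009). Release slowly, then lift.

```bash
python3 -m pendant '[[70,[0,0,0.3],[0,0,0]],[76,[0,0,0.5],[0,0,0]],[76,[0,0,0.5],[0,0,0]],[76,[0,0,0.5],[0,0,0]],[76,[0,0,10],[0,0,0]],[76,[0,0,25],[0,0,0]],[76,[0,0,60],[0,0,0]],[76,[0,0,110],[0,0,0]],[40,[0,0,160],[0,0,0]],[0,[0,0,200],[0,0,0]],[0,[0,0,200],[0,0,0]]]'
python3 - <<'E'
from h import *
p=wrist(); b=camera('scene'); d=camera('side'); find(b,'lamp_b_center','cam_axis','cam_handle'); find(d,'lamp_b_center','cam_axis','cam_handle')
x=cv2.resize(b['img'][110:230,120:280],(400,300),interpolation=cv2.INTER_CUBIC)
cv2.imwrite('pics/w4.png',np.hstack([cv2.resize(p['img'],(400,300)),x])[:,:,::-1])
E
```

```text
time: 25.12
ee_pos: [0.5485, -0.3506, 0.2143]
tcp_rot: [-179.7, 0.5, 178.0]
wrist_force: [0.3, 0.7, 0.5]
opening: 0.0103
lamp_b_center [([0.5473, -0.3479, 0.022], 0.85)]
cam_axis [([0.602, 0.2303, 0.0745], 0.55)]
cam_handle [([0.5939, 0.2968, 0.0722], 0.6)]
lamp_b_center [([0.5422, -0.3532, 0.0239], 0.63)]
cam_axis [([0.5998, 0.2287, 0.0702], 0.91)]
cam_handle [([0.5932, 0.3002, 0.075], 0.86), ([0.548, -0.3509, 0.0015], 0.67)]
```

View pics/w4.png

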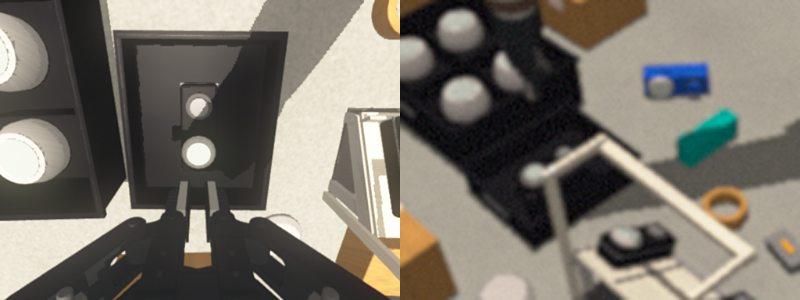

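```bash
cat >> h.py <<'E'
A=np.array([.6005,.2305])
def arc(th,d,z,r=.066):
    t=np.radians(th); return np.r_[A+r*np.array([np.cos(t),np.sin(t)])+d*np.array([np.sin(t),-np.cos(t)]),z]
def yawrot(yaw): return R.from_euler('xyz',[180,0,yaw],degrees=True)
E
python3 - <<'E'
from h import *
go([.42,-.15,.22],yawrot(178));go([.42,.30,.22],yawrot(97)); go(arc(97,.034,.22),yawrot(97));go(arc(97,.034,.064),yawrot(97))
E
```

```text
shift [-127.2  199.8   11.9] turn [0.06 0.1  0.  ]
 shift [-127.2  649.8   11.9] turn [ 1.3e-01  4.0e-02 -8.1e+01]
 shift [ 79.  649.9  11.9] turn [ 1.3e-01  4.0e-02 -8.1e+01]
 shift [  79.   649.9 -144.1] turn [ 1.3e-01  4.0e-02 -8.1e+01]
```

```bash
python3 -m pendant '[[0,[-40,40,12],[0,0,0]],[0,[-80,85,12],[0,0,0]],[0,[-127,130,12],[0,0,0]],[0,[-127,190,12],[0,0,0]],[0,[-127,250,12],[0,0,-10]],[0,[-127,310,12],[0,0,-20]],[0,[-127,370,12],[0,0,-30]],[0,[-127,430,12],[0,0,-40]],[0,[-127,490,12],[0,0,-50]],[0,[-127,550,12],[0,0,-60]],[0,[-127,610,12],[0,0,-70]],[0,[-115,650,12],[0,0,-81]],[0,[-60,650,12],[0,0,-81]],[0,[0,650,12],[0,0,-81]],[0,[50,650,12],[0,0,-81]],[0,[79,650,12],[0,0,-81]],[0,[79,650,12],[0,0,-81]],[0,[79,650,12],[0,0,-81]]]'
python3 - <<'E'
from h import *
print(get_obs()['q'].round(1))
p=wrist(); find(p,'cam_axis','cam_handle'); b=camera('side')
x=cv2.resize(b['img'][150:300,150:350],(400,300),interpolation=cv2.INTER_CUBIC)
cv2.imwrite('pics/w5.png',np.hstack([cv2.resize(p['img'],(400,300)),x])[:,:,::-1])
go(arc(97,.034,.064),yawrot(97))
E
```

```text
time: 27.82
ee_pos: [0.6257, 0.3002, 0.2199]
tcp_rot: [-179.9, 0.1, 97.0]
wrist_force: [0.6, -0.8, 1.1]
opening: -0.0
[ 2.570e+01  2.650e+01  3.510e+01  9.870e+01 -1.000e-01  1.087e+02]
cam_axis [([0.6009, 0.2342, 0.0717], 0.74)]
cam_handle [([0.5928, 0.2967, 0.0677], 0.66)]
 shift [   0.8   -0.3 -157. ] turn [ 0.08  0.   -0.03]
```

View pics/w5.png

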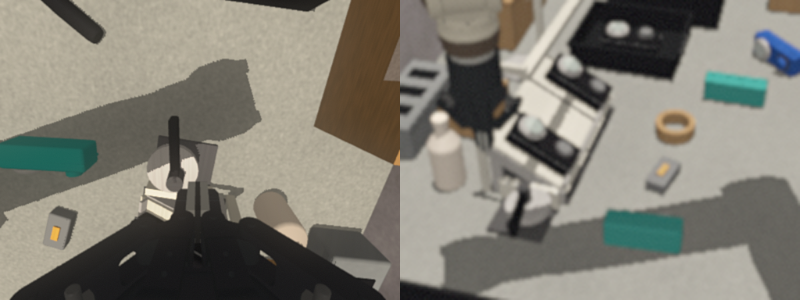

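```bash
python3 -m pendant '[[0,[1,0,-50],[0,0,0]],[0,[1,0,-100],[0,0,0]],[0,[1,0,-140],[0,0,0]],[0,[1,0,-156],[0,0,0]],[0,[1,0,-156],[0,0,0]]]'
python3 - <<'E'
from h import *
for th,d in((97,.02),(105,.019),(115,.019),(125,.019),(135,.019),(145,.019),(155,.019),(165,.019),(172,.019),(178,.019),(182,.019)): go(arc(th,d,.064),yawrot(th),th)
E
```

```text
time: 28.65
ee_pos: [0.626, 0.3005, 0.0652]
tcp_rot: [-180.0, 0.1, 97.0]
wrist_force: [0.7, 0.8, 0.8]
opening: 0.0
97 shift [-13.7  -2.   -1.2] turn [ 0.1  -0.03 -0.05]
105 shift [-24.2  -1.3  -1.2] turn [ 0.1  -0.02  7.95]
115 shift [-36.2  -2.1  -1.2] turn [ 1.000e-01 -1.000e-02  1.795e+01]
125 shift [-47.8  -5.   -1.2] turn [ 0.1  -0.   27.95]
135 shift [-58.7  -9.9  -1.2] turn [1.000e-01 1.000e-02 3.795e+01]
145 shift [-68.7 -16.5  -1.2] turn [1.000e-01 1.000e-02 4.795e+01]
155 shift [-77.3 -24.9  -1.2] turn [1.000e-01 2.000e-02 5.795e+01]
165 shift [-84.3 -34.5  -1.2] turn [1.000e-01 3.000e-02 6.795e+01]
172 shift [-88.2 -42.   -1.2] turn [1.000e-01 4.000e-02 7.495e+01]
178 shift [-90.8 -48.7  -1.2] turn [1.000e-01 5.000e-02 8.095e+01]
182 shift [-92.1 -53.3  -1.2] turn [1.000e-01 5.000e-02 8.495e+01]
```

```bash
python3 -m pendant '[[0,[-7,-1,-1],[0,0,0]],[0,[-14,-2,-1],[0,0,0]],[0,[-19,-1.5,-1],[0,0,4]],[0,[-24,-1.3,-1],[0,0,8]],[0,[-30,-1.7,-1],[0,0,13]],[0,[-36,-2,-1],[0,0,18]],[0,[-42,-3.5,-1],[0,0,23]],[0,[-48,-5,-1],[0,0,28]],[0,[-53,-7.4,-1],[0,0,33]],[0,[-58.7,-10,-1],[0,0,38]],[0,[-64,-13,-1],[0,0,43]],[0,[-68.7,-16.5,-1],[0,0,48]],[0,[-68.7,-16.5,-1],[0,0,48]]]'
python3 - <<'E'
from h import *
b=camera('side'); find(b,'cam_axis','cam_handle');s=camera('scene');find(s,'cam_axis','cam_handle')
for th,d in((155,.019),(165,.019),(172,.019),(176,.019),(178,.019),(180,.019)): go(arc(th,d,.064),yawrot(th),th)
E
```

```text
time: 30.28
ee_pos: [0.5574, 0.2841, 0.0655]
tcp_rot: [179.9, 0.1, 145.0]
wrist_force: [0.2, -0.3, 0.4]
opening: 0.0001
cam_axis [([0.6003, 0.2309, 0.0707], 0.68)]
cam_handle [([0.5474, 0.2767, 0.0772], 0.7)]
cam_axis [([0.5992, 0.2315, 0.0718], 0.82)]
cam_handle [([0.5437, 0.2647, 0.0721], 0.69)]
155 shift [-8.6 -8.4 -0.2] turn [0.09 0.05 9.99]
165 shift [-15.6 -18.1  -0.2] turn [ 0.08  0.06 19.99]
172 shift [-19.5 -25.5  -0.2] turn [ 0.08  0.07 26.99]
176 shift [-21.3 -30.   -0.2] turn [ 0.08  0.07 30.99]
178 shift [-22.1 -32.3  -0.2] turn [ 0.07  0.07 32.99]
180 shift [-22.8 -34.5  -0.2] turn [ 0.07  0.07 34.99]
```

```bash
python3 -m pendant '[[0,[-4.5,-4,-0.2],[0,0,5]],[0,[-8.6,-8.4,-0.2],[0,0,10]],[0,[-12.3,-13,-0.2],[0,0,15]],[0,[-15.6,-18,-0.2],[0,0,20]],[0,[-18,-22,-0.2],[0,0,24]],[0,[-19.5,-25.5,-0.2],[0,0,27]],[0,[-19.5,-25.5,-0.2],[0,0,27]]]'
for i in 1 2; do python3 -m pendant '[[0,[-0.4,-1,0],[0,0,1]],[0,[-0.8,-2,0],[0,0,2]],[0,[-0.8,-2,0],[0,0,2]]]'; done
```

```text
time: 31.45
ee_pos: [0.5379, 0.2586, 0.064]
tcp_rot: [-180.0, 0.1, 172.0]
wrist_force: [0.5, 0.6, 0.0]
opening: -0.0003
time: 31.82
ee_pos: [0.5371, 0.2566, 0.064]
tcp_rot: [-180.0, 0.1, 174.0]
wrist_force: [1.1, 2.4, 0.9]
opening: -0.0003
time: 32.2
ee_pos: [0.5364, 0.255, 0.0641]
tcp_rot: [180.0, 0.1, 176.0]
wrist_force: [0.9, 5.3, -0.0]
opening: -0.0002
```

```bash
for i in 1 2 3; do python3 -m pendant '[[0,[0,-1,0],[0,0,0.6]],[0,[0,-2,0],[0,0,0.6]],[0,[0,-2,0],[0,0,0.6]]]'|grep -E 'ee_pos|wrist'; done
```

```text
ee_pos: [0.5362, 0.2547, 0.0641]
wrist_force: [-0.3, 12.2, -2.0]
ee_pos: [0.5361, 0.2547, 0.0642]
wrist_force: [-0.3, 13.9, -2.6]
ee_pos: [0.5359, 0.2548, 0.0643]
wrist_force: [0.1, 13.6, -2.0]
```

```bash
python3 -m pendant '[[0,[0,8,0],[0,0,0]],[0,[0,20,0],[0,0,0]],[0,[0,20,0],[0,0,0]],[0,[0,20,50],[0,0,0]],[0,[-40,0,90],[0,0,0]],[0,[-60,-40,110],[0,0,0]],[0,[-60,-80,140],[0,0,0]],[0,[-60,-120,150],[0,0,0]],[0,[-60,-120,150],[0,0,0]],[0,[-60,-120,150],[0,0,0]]]'
python3 - <<'E'
from h import *
p=wrist(); b=camera('side'); s=camera('scene')
for q in(p,b,s): find(q,'cam_axis','cam_handle','button_a_top','lamp_a_center')
x=cv2.resize(b['img'][130:280,180:380],(400,300),interpolation=cv2.INTER_CUBIC)
cv2.imwrite('pics/w6.png',np.hstack([cv2.resize(p['img'],(400,300)),x])[:,:,::-1])
E
```

```text
time: 34.58
ee_pos: [0.4759, 0.1347, 0.2141]
tcp_rot: [179.3, 0.0, 178.1]
wrist_force: [-0.1, 0.1, 1.2]
opening: 0.0001
cam_axis [([0.6018, 0.2326, 0.0699], 0.85)]
cam_handle [([0.5362, 0.2342, 0.0737], 0.92)]
button_a_top []
lamp_a_center [([0.5967, 0.2347, 0.0692], 0.37)]
cam_axis [([0.5351, 0.2418, 0.0771], 0.72), ([0.5975, 0.2324, 0.0681], 0.62), ([0.6027, 0.123, 0.0898], 0.21)]
cam_handle []
button_a_top [([0.5578, 0.1284, 0.0953], 0.59), ([0.397, -0.0697, -0.0053], 0.21)]
lamp_a_center [([0.6026, 0.1261, 0.0909], 0.98)]
cam_axis [([0.6033, 0.2309, 0.0729], 0.82)]
cam_handle [([0.5366, 0.2341, 0.0705], 0.96), ([0.5907, -0.069, 0.0844], 0.45)]
button_a_top []
lamp_a_center [([0.6027, 0.1233, 0.0917], 0.8)]
```

View pics/w6.png

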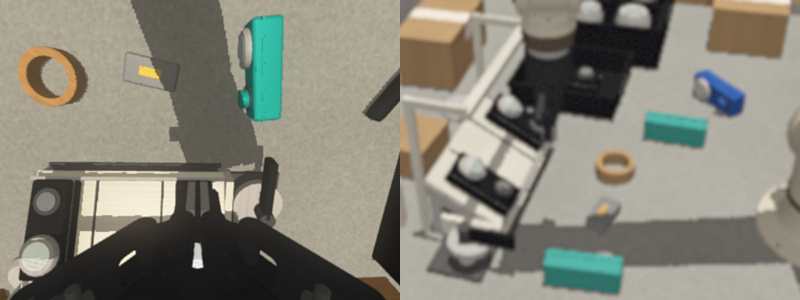

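```bash
python3 -c "
from workcell import *
print(job_done())"
```

```text
the job is handed in; nothing more can be done
None
```

The job is done and handed in at about 35 s of the 67 s allowed; the hand-in gave no verdict.

- **Buttons:** I pressed all three to their rigid stops. The middle lamp's button was the faulty one: it kept pushing on the fingers as they backed off, and in the picture it stood proud. The other two were flush after their presses.
- **Faulty lamp:** I drew it off square to the deck and lowered it until it touched the crate floor (+5 N at z ≈ 9 mm), then released it. The picture shows it flat and lens up near the crate centre. The cameras put its centre at about 23 mm over the bench, where 25 mm is expected.
- **Cam:** I pushed the handle until it stopped moving, at about 13 N. The networks then put it at about 178°, which is the rack's −x direction by my estimate of its yaw (−2°). The gripper was then backed off, touching nothing.

**Weaker checks:**
- The end plate's travel was not measured directly; I judged it from the cam being at its stop and from the picture.
- After the cam turn, the two remaining lamps were still in their places. The left button showed flush in the last wrist picture. The right one was only located by the network (about 95 mm high, near its pressed height of 93 mm).
- In the last side picture, the network's best guess for the cam axis was really the handle. Its second guess agreed with the other views.

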